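# Unclamp the spice mill and hold its lid open

## Task

On the market counter, open the steel spice mill so that the seller can brush out the drum: slacken the black hand nut on its front by at least half a turn, then tip the swing bolt outward out of the lid's ear so that it hangs down. Then raise the lid, which has a bar handle on top, to about 60 degrees from shut and finish while still holding it there with the fingers, because it falls shut when let go. Leave the other goods on the counter where they are.

Things in the scene. Friction and masses are not known exactly. Their poses are not given: they have to be found in the camera images.
- mill: Steel spice mill standing fixed on the counter: upright drum 120 mm across with a round hinged lid on top (lid's flat rim 177 mm above the counter, domed to 189 mm in the middle), grey control box low on its front. Origin at the centre of its underside on the counter; its z is up, its x points from the front (the swing bolt and control box) to the back (the lid's hinge), its y is parallel to the hinge pin. Its yaw and place differ each time.
- clamp_nut (a joint): Turn of the hand nut (rad), right-hand thread: grows anticlockwise seen from above (slackening). Starts tight, 0 to 0.35; stops at 5.0. Takes about 0.12 N m; rises 1 mm a radian. While tight, the flat saddle washer under it sits behind a 1.8 mm lip at the outer end of the lid's forked ear and the bolt will not swing; after half a turn it clears the lip.
- nut_grip (a point): Centre of the black round fluted hand nut's gripping part, 36 mm across, 28 mm tall, 73 mm in front of the mill's axis and 207 mm above the counter (top 221 mm) with the bolt upright. The bolt's end, 14 mm thick, stands 11 mm above it; a 22 mm hub below it goes down to the ear. Fingers may reach 25 mm down from its top all round; the lid's bar is 73 mm behind. z is the bolt's axis.
- swing_bolt (a joint): Angle of the swing bolt (rad): 0 upright in the slot of the lid's forked ear, grows as it tips outward, away from the mill's axis (towards the mill's -x) about a pin parallel to the mill's y; 2.0 is hanging down at its stop. Once slack, it stands upright by light friction (0.02 N m); tipped past about 0.5 it drops to the stop by itself. It carries the hand nut with it.
- bolt_pivot (a point): Pin of the swing bolt on the front of the drum, 73 mm in front of the mill's axis, 135 mm above the counter; the nut's gripping centre is 72 mm from it along the bolt.
- lid_hinge (a joint): Angle of the lid (rad): 0 shut and level, 1.047 is 60 degrees open, stop at 1.45. The lid opens upward, its front edge rising and going back over the hinge. Its weight (0.3 to 0.6 kg) and a light spring always shut it when let go. It cannot rise while the bolt stands in the ear.
- lid: The round lid, 124 mm across, with its handle. Origin on the hinge pin; with the lid shut its axes are those of the mill, and it turns about its y.
- lid_handle (a point): Middle of the lid's dark round bar handle: bar 12 mm thick, parallel to the mill's y, 84 mm between its two posts' centres. With the lid shut it is above the middle of the lid, 225 mm above the counter, 36 mm above the dome. From the hinge pin it is 68 mm towards the front and 53 mm up; both turn with the lid.
- hinge_pin (a point): Lid's hinge pin at the back of the mill, fixed: 68 mm behind the mill's axis, 172 mm above the counter, parallel to the mill's y.
- spice_jar: closed amber jar of spice with a white cap, 72 mm across, 125 mm tall; origin at the centre of its underside; bystander
- steel_bowl: open steel bowl, 120 mm across, 50 mm tall; origin at the centre of its underside; bystander
- brush: cleaning brush with a wooden handle, 200 mm long, lying on the counter; bystander
- scoop: aluminium hand scoop, about 200 mm long and 60 mm wide, lying on the counter; bystander
- can_a: tin can, 74 mm across, 85 mm tall; origin at the centre of its underside; bystander
- can_b: another such tin can, 74 mm across, 85 mm tall; bystander
- mortar: stone mortar, 140 mm across, 95 mm tall, its wooden pestle standing in it up to about 165 mm; bystander
- tea_carton: small plain cardboard carton, 60 x 105 x 72 mm; bystander
Not all that is in view belongs to the job. What is shaped like the mill but turquoise is not meant.

How it is judged:
By the outcome, as a careful person would: the job done as asked, in the order asked, and still so for the second after the job is handed in, while the arm keeps its last pose, push and grip.
It also fails if it takes over 61 s, if anything falls off the work surface, if the arm or the gripper's body presses on something with over 40 N, if the wrist force passes 120 N, or if a joint passes its speed limit or range.

## Robot

A 6-joint arm with a two-finger parallel gripper is mounted at the origin on the work surface. World frame = base frame: x ahead of the robot, y to its left, z up, the work surface at z = 0. Lengths are in mm, angles in degrees, forces in N, time in s.
With the tool pointing down it reaches from about 300 to 850 mm from the base axis. Payload 4.2 kg.
Tool frame: the origin (TCP) lies midway between the tips of the shut fingers; the grasp point (between the pads) lies 19 mm behind it; z points along the fingers, y is the direction in which the jaws open and shut (so a half turn about z gives the same grasp; the last joint's range is limited). The gripper opens to 91 mm and grips with 3 to 60 N. Pads are 32 mm wide; open, the fingers measure 118 mm over their backs; the gripper's body (76 mm by 178 mm) begins 60 mm behind the grasp point.
Start: joints at [63.656, 18.312, 89.639, -0, 72.044, -1.146], TCP at [244.816, 520.297, 213.976] pointing down, gripper open.
Joint ranges: [-177.97, 177.97], [-48.28, 115.42], [12.27, 149.76], [-77.06, 257.06], [2.81, 150.46], [-146.56, 146.56]. Speed limits (degrees/s): [147.25, 147.25, 180, 180, 180, 180].

## Interface

Orientations are given as [roll, pitch, yaw] about the fixed x, y, z axes, in that order (R = Rz(yaw) Ry(pitch) Rx(roll)).
In Python, from workcell import * gives the robot as it stands.
- The arm moves only by the tool arm_command, never from a script. Its argument "deltas" is text: rows parted by semicolons, each of 7 numbers parted by spaces: the shift along the tool's x, y, z in mm, then the turn, a rotation vector about the tool's x, y, z in degrees, then the finger opening in mm, from 0 to 91.2. In form: x y z wx wy wz hand; .... A call has 1 to 5 rows; each row shifts and turns the commanded pose from where the row before left it, along the tool's axes as they then stand; what a row does not reach is not made up. A row lasts 1/8 s, in which the tool goes at most 62.5 mm and 10.7 degrees, less where a joint would pass 70% of its speed; a pose out of reach is approached as far as the arm can. A call is refused whole if a number of a shift passes 62.5 or a number of a turn 10.7, either way. A call with a gripper value outside its range is refused whole. The fingers move at their own pace and stop on an object; "force" is the grip in N (left out, the last holds). Time passes only in rows, so rows that do not move let the fingers close. It gives the time, the measured TCP pose, the force and the opening at its end, in the units of the state.
- state(): the state, without advancing time (a new reading comes with each control period).
- grab_frame(name): name is "scene" or "top" or "wrist"; returns the picture (384x512x3 uint8, red, green, blue); there is no depth.
- camera_model(name): a dict with "fx", "fy", "cx", "cy" (pixels), "rvec" (rotation vector, rad) and "tvec" (3), from world to camera coordinates, as OpenCV has them; the wrist camera has in their place "mount" (4x4, takes a point from camera to tool coordinates, whose origin is the TCP and whose axes are the flange's). Camera axes: x right, y down, z forward; pixel columns grow to the right and rows downward; lengths in mm; the calibration is good to about 2 mm. A picture is of the moment at which its call begins: read the wrist's pose just before it. camera_model takes no time and is no camera call.
- job_done(): hands the job in, once; it reports no verdict.
The state is a dict: "time_s": time; "qpos": joint angles; "qvel": joint speeds; "effort": joint torques, N m; "ee_pos": TCP position; "ee_rot": TCP orientation; "force": force on the tool from outside, world axes, zero at the start; "torque": the same for the moment, N m; "gripper_width": finger opening in mm.
Only numpy, scipy, OpenCV 4.12 (cv2) and the standard library are available. Lean on these libraries where they do the work, as an engineer would, in place of code of your own. Each camera call takes 0.05 s, during which the arm holds its last target. There are 200 camera calls.

## Working session

There is one attempt and no reset: what is moved stays moved. The work goes in short steps, Python scripts to look and compute and a tool call to move; the robot and the scene stay as the last step left them, time stands still between calls to the robot, and variables do not carry over. Pictures are saved under pics/ and viewed, about 8 in all and at most 12, crops included, and the job is handed in when it is done.

Besides the shell and the picture viewer there is one more tool, called in YAML: its name, and indented under it one key for each argument. arm_command: Moves the arm, as the interface text tells. Its arguments: {"type":"object","properties":{"deltas":{"type":"string"},"force":{"type":"number"}},"required":["deltas"]}

```bash
mkdir -p pics; ls
python3 - <<'E'
from workcell import *
import cv2,numpy as np
s=state();print(s)
a=grab_frame("scene");b=grab_frame("top")
for n in("scene","top","wrist"):print(n,camera_model(n))
cv2.imwrite("pics/scene0.png",a[...,::-1]);cv2.imwrite("pics/top0.png",b[...,::-1])
E
```

```text
pics
{'time_s': 0.0, 'qpos': array([ 6.36560005e+01,  1.83502245e+01,  8.97056788e+01, -6.25093116e-04,
        7.20431353e+01, -1.14642028e+00]), 'qvel': array([ 0.10427443,  0.03966165,  0.01096653, -0.03642873, -0.06394168,
       -0.02932489]), 'effort': array([ 1.63553359e-04, -4.12463272e+01, -2.31973761e+01,  7.27636297e-02,
        4.56242077e-02, -1.26589575e-04]), 'ee_pos': array([244.58714432, 519.83627275, 213.13940358]), 'ee_rot': array([-1.79900969e+02, -1.38732067e-03,  1.54802613e+02]), 'force': array([-0.5151863 ,  0.09830122, -0.03669896]), 'torque': array([-0.02203608, -0.00428509, -0.04549755]), 'gripper_width': 91.09069091868774}
scene {'fx': 463.77597856909233, 'fy': 463.77597856909233, 'cx': 255.6248563329446, 'cy': 193.0907691217747, 'rvec': array([ 2.06587465,  1.18207924, -0.51915078]), 'tvec': array([-225.66026251, -162.59152505, 1999.79638081])}
top {'fx': 368.05328845456904, 'fy': 368.05328845456904, 'cx': 250.24038138609035, 'cy': 185.9028013052038, 'rvec': array([ 2.18056714, -2.17400441,  0.06870632]), 'tvec': array([6.56731033e-01, 4.41025843e+02, 1.15947876e+03])}
wrist {'fx': 277.1461577850798, 'fy': 277.1461577850798, 'cx': 257.720948041912, 'cy': 192.74557177575844, 'mount': array([[-6.10450815e-04, -9.62002368e-01, -2.73040420e-01,
         7.68538663e+01],
       [ 9.99999616e-01, -4.15420548e-04, -7.72101909e-04,
        -5.36190765e-01],
       [ 6.29337264e-04, -2.73040787e-01,  9.62002252e-01,
        -1.69473615e+02],
       [ 0.00000000e+00,  0.00000000e+00,  0.00000000e+00,
         1.00000000e+00]])}
```

View pics/scene0.png

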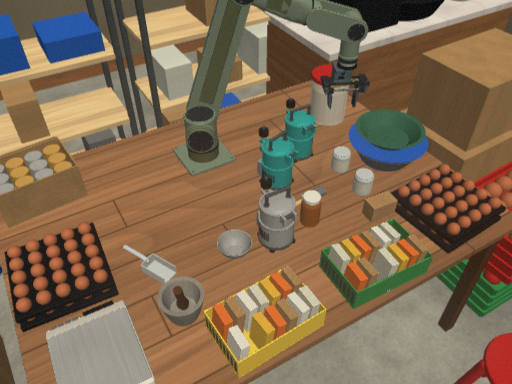

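View pics/top0.png

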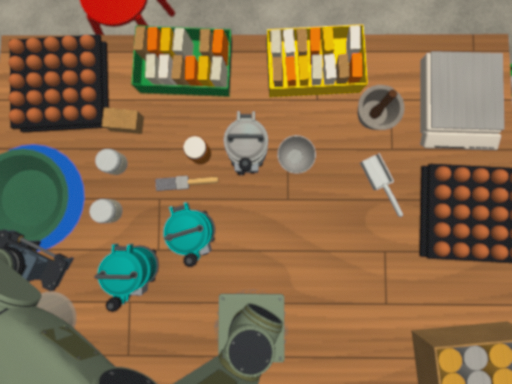

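The steel mill is the grey one at scene (277,215) / top (246,142). The two turquoise mills, at top (188,232) and (127,272), are decoys. I'll crop to confirm and measure.

```bash
cat > h.py <<'E'
import cv2,numpy as np
from scipy.spatial.transform import Rotation as R
from workcell import *
def ext(n,s=None):
    c=camera_model(n)
    if n=="wrist":
        T=np.eye(4);T[:3,:3]=R.from_euler('xyz',s['ee_rot'],degrees=True).as_matrix();T[:3,3]=s['ee_pos']
        W=T@c['mount'];return c,W[:3,:3],W[:3,3]
    Rm=cv2.Rodrigues(c['rvec'])[0];return c,Rm.T,-Rm.T@c['tvec']
def ray(n,u,v,z,s=None):
    c,Rw,o=ext(n,s);d=Rw@np.array([(u-c['cx'])/c['fx'],(v-c['cy'])/c['fy'],1]);return o+d*(z-o[2])/d[2]
def proj(n,p,s=None):
    c,Rw,o=ext(n,s);q=Rw.T@(np.asarray(p)-o);return np.array([c['fx']*q[0]/q[2]+c['cx'],c['fy']*q[1]/q[2]+c['cy']])
E
python3 - <<'E'
from h import *
b=cv2.imread("pics/top0.png");a=cv2.imread("pics/scene0.png")
c1=cv2.resize(b[100:190,200:300],None,fx=4,fy=4,interpolation=cv2.INTER_CUBIC)
c2=cv2.resize(a[170:260,240:340],None,fx=4,fy=4,interpolation=cv2.INTER_CUBIC)
cv2.imwrite("pics/c.png",np.hstack([c1,c2]))
print(ray("top",248,165,221),ray("top",246,145,225),ray("top",246,119,172),ray("scene",267,182,225))
m=(cv2.cvtColor(b,cv2.COLOR_BGR2GRAY)<60).astype(np.uint8);m[:100]=0;m[190:]=0;m[:,:215]=0;m[:,280:]=0
n,l,st,ce=cv2.connectedComponentsWithStats(m);print(st,ce)
E
```

```text
[481.16496181   5.6195705  221.        ] [534.00301518  11.05550238 225.        ] [617.87108045  12.6610121  172.        ] [502.44934676  11.80706394 225.        ]
[[     0      0    512    384 196494]
 [   229    138      3      2      6]
 [   260    138      2      2      4]
 [   238    159     13     16    103]
 [   252    172      1      1      1]] [[255.50653455 191.51594451]
 [230.         138.5       ]
 [260.5        138.5       ]
 [244.3592233  166.41747573]
 [252.         172.        ]]
```

View pics/c.png

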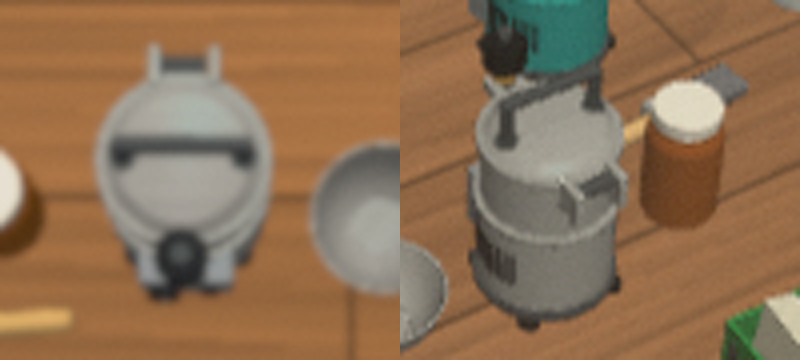

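The crop confirms it: the steel mill has a dark bar handle, with its ends at top (228,137) and (263,137). Its black nut is at top (245,164), on the robot's side, and its hinge is at (246,116). Next I'll turn these into positions.

Run:
```python
from h import *
L=ray("top",228.25,136.75,228);Rr=ray("top",263,136.75,228);N=ray("top",245.2,164,226);H=ray("top",246,116.2,172)
print("handle",L,Rr,(L+Rr)/2,np.linalg.norm(L-Rr));print("nut",N,"hinge",H)
hm=(L+Rr)/2
d=(H-N)[:2];print("yaw hinge-nut",np.degrees(np.arctan2(d[1],d[0])),np.linalg.norm(d),"exp 141; hm-N",np.linalg.norm((hm-N)[:2]))
b=(L-Rr)[:2];print("yaw bar",np.degrees(np.arctan2(b[1],b[0]))-90)
g=ray("top",245.6,116.2,172);print(proj("scene",N),proj("scene",hm))
for u,v in((195,147),(296,155)):print("jar/bowl",ray("top",u,v,125 if u<200 else 50))
```

```text
handle [555.47310152  58.08734274 228.        ] [555.55978152 -33.89298071 228.        ] [555.51644152  12.09718102 228.        ] 91.98036428931863
nut [483.14373001  12.92194778 226.        ] hinge [625.87767243  12.69567328 172.        ]
yaw hinge-nut -0.09083027040500227 142.734121771341 exp 141; hm-N 72.37741092210325
yaw bar 0.05399411811364985
[264.27096492 178.35025158] [275.64987244 190.6670554 ]
jar/bowl [546.69628323 162.84304892 125.        ]
jar/bowl [ 535.54349863 -140.83990231   50.        ]
```

arm_command:
  deltas: "0 0 -55 0 0 0 60; 0 0 -55 0 0 0 60; -43.1 -35.7 0 0 0 0 60; -43.1 -35.7 0 0 0 0 60; -43.1 -35.7 0 0 0 0 60"
  force: 40

```text
time_s: 0.72
ee_pos: [316.5, 366.7, 323.6]
ee_rot: [-180.0, 0.0, 154.8]
force: [0.3, -0.6, 0.4]
gripper_width: 60.0
```

arm_command:
  deltas: "-43.1 -35.7 0 0 0 0 60; -43.1 -35.7 0 0 0 0 60; -43.1 -35.7 0 0 0 0 60; -43.1 -35.7 0 0 0 0 60; -43.1 -35.7 0 0 0 0 60"

```text
time_s: 1.35
ee_pos: [435.5, 113.3, 323.7]
ee_rot: [180.0, -0.0, 154.8]
force: [1.0, -0.2, -0.0]
gripper_width: 60.1
```

arm_command:
  deltas: "-43.1 -35.7 0 0 0 0 60; -43.1 -35.7 0 0 0 0 60; 0 0 0 0 0 10.5 60; 0 0 0 0 0 10.5 60; 0 0 0 0 0 10.5 60"

```text
time_s: 1.98
ee_pos: [482.6, 13.4, 323.4]
ee_rot: [-179.9, -0.0, 122.9]
force: [0.3, -0.5, -0.6]
gripper_width: 60.1
```

arm_command:
  deltas: "0 0 0 0 0 10.5 60; 0 0 0 0 0 10.5 60; 0 0 0 0 0 10.5 60; 0 0 0 0 0 10.5 60; 0 0 0 0 0 10.5 60"

```text
time_s: 2.6
ee_pos: [482.5, 13.7, 323.5]
ee_rot: [-179.9, 0.0, 70.5]
force: [0.2, 0.2, -0.1]
gripper_width: 60.1
```

arm_command:
  deltas: "0 0 0 0 0 10.5 60; 0 0 0 0 0 10.5 60; 0 0 0 0 0 10.5 60; 0 0 0 0 0 10.5 60; 0 0 0 0 0 10.5 60"

```text
time_s: 3.22
ee_pos: [482.5, 13.8, 323.5]
ee_rot: [-180.0, 0.1, 18.0]
force: [0.5, -0.2, 0.4]
gripper_width: 60.1
```

arm_command:
  deltas: "0 0 0 0 0 10.5 60; 0 0 0 0 0 10.5 60; 0 0 0 0 0 10.5 60; 0 0 0 0 0 10.5 60; 0 0 0 0 0 10 60"

```text
time_s: 3.85
ee_pos: [482.5, 13.7, 323.5]
ee_rot: [180.0, 0.1, -34.0]
force: [0.2, 0.4, -0.4]
gripper_width: 60.4
```

Run:
```python
from h import *
s=state();w=grab_frame("wrist")[...,::-1].copy();print(s['qpos'].round(1),s['ee_pos'],s['ee_rot'])
for p in([483,12.7,221],[483,12.7,232],[555.5,12.5,225],[555.5,54.5,225]):print(p,proj("wrist",p,s))
cv2.imwrite("pics/w1.png",w)
```

```text
[  0.3   6.9  89.1   0.   84.1 124.3] [482.51021275  13.74854537 323.4618126 ] [ 1.79968047e+02  5.35208306e-02 -3.40340538e+01]
[483, 12.7, 221] [257.65841674 192.14647319]
[483, 12.7, 232] [257.66863081 195.18697905]
[555.5, 12.5, 225] [214.89036909 132.07006453]
[555.5, 54.5, 225] [179.99865459 156.8865563 ]
```

View pics/w1.png

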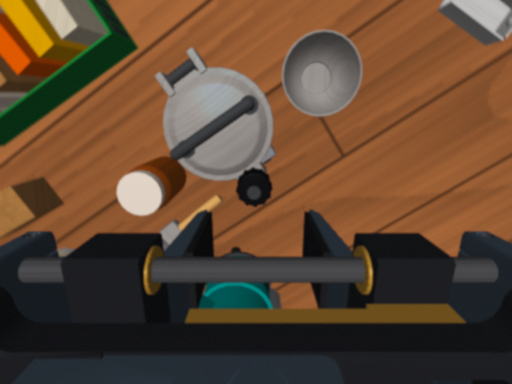

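The nut shows in the wrist view at about (254,187) and the bar's middle at about (215,128). That is a few pixels off what I predicted, so I'll measure it.

Run:
```python
from h import *
s=state();w=cv2.imread("pics/w1.png");g=cv2.cvtColor(w,cv2.COLOR_BGR2GRAY)
m=(g<62).astype(np.uint8);m[:80]=0;m[208:]=0;m[:,:160]=0;m[:,290:]=0
n,l,st,ce=cv2.connectedComponentsWithStats(m)
for i in range(1,n):
    if st[i,4]>60:
        print(st[i],ce[i],ray("wrist",*ce[i],221,s),ray("wrist",*ce[i],225,s))
        if st[i,3]/st[i,2]<1.3: u=st[i,0]+st[i,2]/2-.5;v=st[i,1]+st[i,3]/2-.5;print("bbox c",ray("wrist",u,v,214,s))
```

```text
[ 160   97   96  111 1576] [192.08502538 154.45685279] [550.99187264  44.16319109 221.        ] [550.92455514  43.06839664 225.        ]
bbox c [544.34438684  31.77221836 214.        ]
[ 236  168   36   39 1056] [253.93181818 187.14583333] [489.4831283   12.79533978 221.        ] [490.32061452  12.16197157 225.        ]
bbox c [488.39973981  14.1860403  214.        ]
```

arm_command:
  deltas: "3 -1.8 35 0 0 0 60; 0 0 35 0 0 0 60; 0 0 0 0 0 0 60"

```text
time_s: 4.28
ee_pos: [484.4, 13.6, 251.5]
ee_rot: [179.8, 0.3, -33.6]
force: [0.5, 0.7, 0.4]
gripper_width: 60.2
```

Run:
```python
from h import *
s=state();w=grab_frame("wrist")[...,::-1].copy();print(s['ee_pos'],s['ee_rot'])
for p in([486,13.5,221],[486,13.5,232]):
    q=proj("wrist",p,s);print(p,q);cv2.circle(w,(int(q[0]+.5),int(q[1]+.5)),2,(0,0,255),-1)
cv2.imwrite("pics/w2.png",cv2.resize(w[60:300,130:390],None,fx=3,fy=2.5))
cv2.imwrite("pics/w2r.png",w)
```

```text
[484.40698335  13.59214738 251.51197534] [179.79444719   0.31763471 -33.59725657]
[486, 13.5, 221] [255.79812257 216.86073429]
[486, 13.5, 232] [255.76047696 222.29894809]
```

View pics/w2.png

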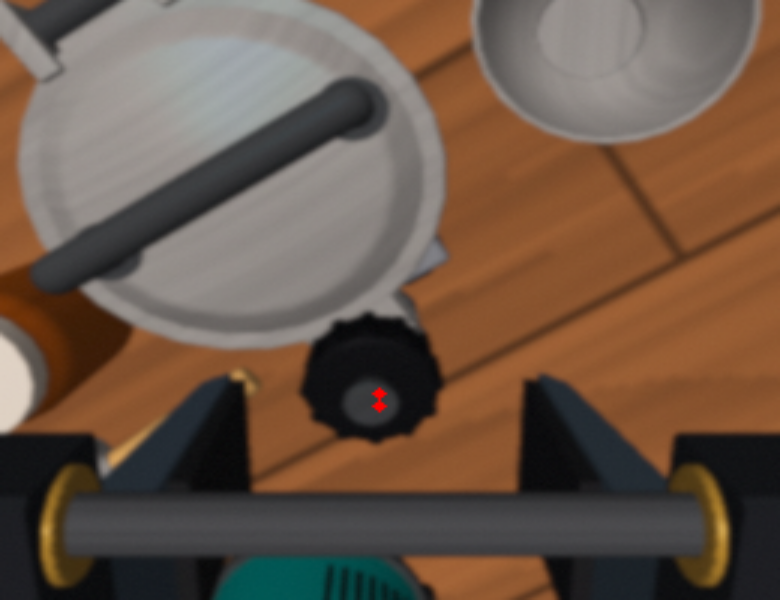

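The bolt's end shows at crop (371,401), i.e. about wrist (253.4,220.2). The red prediction is only about 2 px off.

Run:
```python
from h import *
s=state();print(ray("wrist",253.4,220.2,232,s), s['ee_pos'],s['ee_rot'])
p=lambda x,y:(130+x/3-.33,60+y/2.5-.3)
a=ray("wrist",*p(55,272),225,s);b=ray("wrist",*p(352,103),225,s);print(a,b,(a+b)/2,np.linalg.norm(a-b))
d=(a-b);print("yaw",np.degrees(np.arctan2(d[1],d[0]))-90)
```

```text
[489.19683048  14.49916634 232.        ] [485.84223405  13.60757669 253.5124072 ] [ 1.79934757e+02  1.05747573e-01 -3.36184757e+01]
[562.49804174  57.25468534 225.        ] [561.21814897 -28.55550806 225.        ] [561.85809536  14.34958864 225.        ] 85.81973792067417
yaw -0.8545257132449677
```

Run:
```python
from h import *
s=state();w=grab_frame("wrist")[...,::-1].copy();sc=cv2.imread("pics/scene0.png");tp=cv2.imread("pics/top0.png")
g=cv2.cvtColor(w,cv2.COLOR_BGR2GRAY)
sub=g[205:240,238:275];m=((sub>45)&(sub<110)).astype(np.uint8)
n,l,st,ce=cv2.connectedComponentsWithStats(m)
for i in range(1,n):
    if st[i,4]>30: c=ce[i]+[238,205];print(st[i],c,ray("wrist",*c,232,s))
print(s['ee_pos'],s['ee_rot'])
for x in(483,486,489):print(x,"scene nut",proj("scene",[x,13.7,221]),proj("scene",[x,13.7,232]),"barmid",proj("scene",[x+73,13.7,225]),"ends",proj("scene",[x+73,55.7,225]),proj("scene",[x+73,-28.3,225]),"top",proj("top",[x,13.7,232]))
cr=lambda im,x0,x1,y0,y1:cv2.resize(im[y0:y1,x0:x1],(400,400),interpolation=cv2.INTER_CUBIC)
cv2.imwrite("pics/c2.png",np.hstack([cr(sc,250,300,165,215),cr(tp,220,270,125,175)]))
```

```text
[  8   8  18  17 223] [254.34080717 221.367713  ] [488.04293587  14.43529076 232.        ]
[  0  22  37  13 228] [257.66666667 235.69298246] [477.11195521  18.76562222 232.        ]
[485.84223405  13.60757669 253.5124072 ] [ 1.79934757e+02  1.05747573e-01 -3.36184757e+01]
483 scene nut [264.43467163 179.37635034] [264.46534186 176.88651368] barmid [276.12551622 191.26584348] ends [287.01074941 186.82830734] [265.01374076 195.79573314] top [244.84432459 163.74611206]
486 scene nut [264.90005162 179.88717581] [264.9330257  177.39675491] barmid [276.62092051 191.80842972] ends [287.51475627 187.35978734] [265.50007302 196.34977536] top [244.84954765 162.61007371]
489 scene nut [265.36657566 180.39925706] [265.40186485 177.9082566 ] barmid [277.1175825  192.35239344] ends [288.0200296  187.89260283] [265.98765282 196.90523882] top [244.85476828 161.47456557]
```

View pics/c2.png

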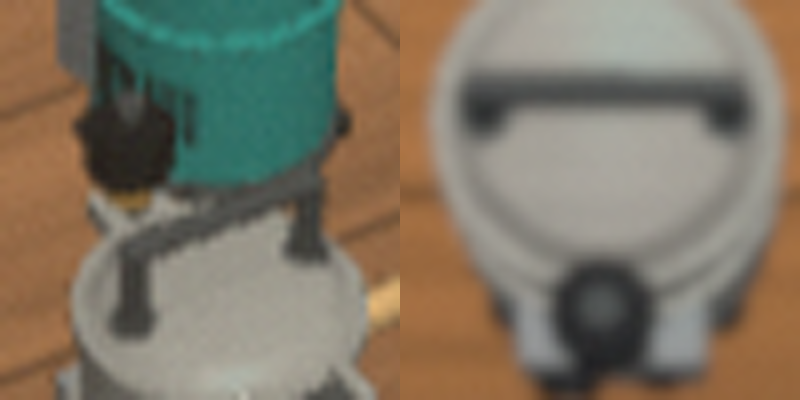

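The cameras put the bolt end at x of about 485 (top) and 488 (wrist and scene), y about 14, so I'll use (487,14). The mill's yaw is about 0. Now I'll descend and grip the nut.

arm_command:
  deltas: "0.5 -1 20 0 0 0 60; 0 0 20 0 0 0 60; 0 0 15 0 0 0 60; 0 0 0 0 0 0 60; 0 0 0 0 0 0 33"
  force: 15

```text
time_s: 5.0
ee_pos: [488.1, 14.2, 200.0]
ee_rot: [-179.9, -0.1, -33.7]
force: [-0.5, -0.5, -0.6]
gripper_width: 52.7
```

arm_command:
  deltas: "0 0 0 0 0 0 30; 0 0 0 0 0 0 30; 0 0 0 0 0 0 30"

```text
time_s: 5.38
ee_pos: [487.9, 14.7, 199.7]
ee_rot: [-179.9, -0.1, -33.7]
force: [0.4, 2.5, 3.9]
gripper_width: 35.9
```

arm_command:
  deltas: "0 0 0 0 0 0 30; 0 0 -0.2 0 0 -10 30; 0 0 -0.2 0 0 -10 30; 0 0 -0.2 0 0 -10 30; 0 0 -0.2 0 0 -10 30"
  force: 45

```text
time_s: 6.0
ee_pos: [488.1, 15.4, 200.3]
ee_rot: [-179.8, -0.1, 6.6]
force: [1.4, 4.9, 3.8]
gripper_width: 34.8
```

Run:
```python
from h import *
s=state();print(s['force'],s['torque'],s['qpos'],s['ee_pos'],s['ee_rot'],s['gripper_width'])
```

```text
[1.37527341 4.88221128 3.76901206] [ 0.95967583 -0.15682597 -0.12585889] [  0.3442029   11.0049804  101.86146128   0.17979813  67.00953486
  83.69990033] [488.05167304  15.4018808  200.29805533] [-1.79848930e+02 -1.41353344e-01  6.57407013e+00] 34.763349817705596
```

arm_command:
  deltas: "0 0 -0.2 0 0 -10 30; 0 0 -0.2 0 0 -10 30; 0 0 -0.2 0 0 -10 30; 0 0 -0.2 0 0 -10 30; 0 0 -0.2 0 0 -10 30"

```text
time_s: 6.62
ee_pos: [487.7, 16.2, 201.2]
ee_rot: [-179.9, -0.3, 56.6]
force: [0.4, 7.6, 3.7]
gripper_width: 35.3
```

arm_command:
  deltas: "0 0 -0.2 0 0 -10 30; 0 0 -0.2 0 0 -10 30; 0 0 -0.2 0 0 -10 30; 0 0 -0.2 0 0 -10 30; 0 0 -0.2 0 0 -10 30"

```text
time_s: 7.25
ee_pos: [486.9, 16.5, 202.0]
ee_rot: [180.0, -0.3, 106.6]
force: [-1.9, 8.3, 4.0]
gripper_width: 35.4
```

arm_command:
  deltas: "0 0 -0.2 0 0 -10 30; 0 0 -0.2 0 0 -10 30; 0 0 -0.2 0 0 -10 30; 0 0 -0.2 0 0 -10 30; 0 0 -0.2 0 0 -10 30"

```text
time_s: 7.88
ee_pos: [486.0, 16.0, 202.8]
ee_rot: [179.8, -0.2, 156.6]
force: [-3.2, 6.1, 4.4]
gripper_width: 35.0
```

arm_command:
  deltas: "0 0 -0.2 0 0 -10 30; 0 0 -0.2 0 0 -10 30; 0 0 -0.2 0 0 -10 30; 0 0 -0.2 0 0 -10 30; 0 0 0 0 0 0 30"

```text
time_s: 8.5
ee_pos: [485.8, 15.2, 203.5]
ee_rot: [179.8, -0.1, -163.7]
force: [-2.7, 4.7, 5.3]
gripper_width: 35.3
```

Run:
```python
from h import *
s=state();print(s['force'],s['torque'],s['qpos'],s['ee_pos'],s['ee_rot'],s['gripper_width'])
```

```text
[-2.6924784   4.72308551  5.31619907] [1.02529155 0.64416561 0.13023739] [   0.34172444   10.82529368  101.61176282    0.14267342   67.74946516
 -106.01132444] [485.78948605  15.17120549 203.46124666] [ 1.79821777e+02 -1.42971419e-01 -1.63700968e+02] 35.2873471283647
```

arm_command:
  deltas: "0 0 0 0 0 0 60; 0 0 0 0 0 0 60; 0 0 -30 0 0 0 60; 0 0 -35 0 0 0 60; 0 0 0 0 0 10.6 60"

```text
time_s: 9.12
ee_pos: [488.9, 13.7, 271.1]
ee_rot: [-179.9, 0.3, -174.6]
force: [0.1, -0.6, -1.1]
gripper_width: 60.1
```

arm_command:
  deltas: "0 0 0 0 0 10.6 0; 0 0 0 0 0 10.6 0; 0 0 0 0 0 10.6 0; 0 0 0 0 0 10.6 0; 0 0 0 0 0 10.6 0"
  force: 20

```text
time_s: 9.75
ee_pos: [487.3, 13.6, 268.3]
ee_rot: [-180.0, 0.0, 132.3]
force: [-0.3, -0.2, -0.2]
gripper_width: 12.8
```

arm_command:
  deltas: "0 0 0 0 0 10.6 0; 0 0 0 0 0 10.6 0; 0 0 0 0 0 10.6 0; 0 0 0 0 0 10.6 0; 0 36 0 0 0 0 0"

```text
time_s: 10.38
ee_pos: [522.3, 13.8, 269.0]
ee_rot: [-180.0, 0.1, 90.2]
force: [0.6, 0.4, 0.8]
gripper_width: 0.4
```

Run:
```python
from h import *
s=state();w=grab_frame("wrist")[...,::-1].copy();print(s['qpos'],s['ee_pos'],s['ee_rot'],s['gripper_width'])
cv2.imwrite("pics/w3.png",w)
```

```text
[ 2.88281066e-01  1.17806747e+01  9.07417587e+01 -5.37162437e-02
  7.74902473e+01  8.48194106e-02] [522.30433564  13.82089344 268.95742106] [-1.79987392e+02  5.24571204e-02  9.02151085e+01] 0.35290114242824816
```

View pics/w3.png

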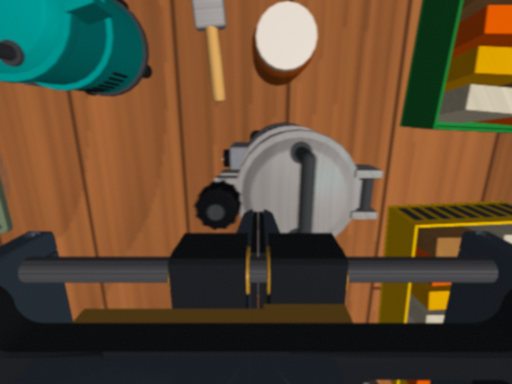

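The wrist view shows the shut fingertips at (258,215), between the nut (217,204) and the bar (x 307). That is where I want them, so I'll go down and push outward.

arm_command:
  deltas: "0 0 32 0 0 0 0; 0 0 32 0 0 0 0; 0 0 0 0 0 0 0; 0 -8 0 0 0 0 0; 0 -8 0 0 0 0 0"

```text
time_s: 11.05
ee_pos: [507.6, 14.2, 206.0]
ee_rot: [179.8, 0.0, 90.3]
force: [0.1, 0.5, 0.8]
gripper_width: 0.4
```

arm_command:
  deltas: "0 -7 0 0 0 0 0; 0 -7 0 0 0 0 0; 0 -7 0 0 0 0 0"

```text
time_s: 11.42
ee_pos: [485.7, 14.2, 204.8]
ee_rot: [180.0, -0.0, 90.3]
force: [-0.4, -0.3, 0.0]
gripper_width: 0.6
```

arm_command:
  deltas: "0 -10 0 0 0 0 0; 0 -10 0 0 0 0 0; 0 -5 0 0 0 0 0; 0 0 -35 0 0 0 0; 0 0 -40 0 0 0 45"

```text
time_s: 12.05
ee_pos: [460.7, 14.0, 279.9]
ee_rot: [-179.9, -0.0, 90.3]
force: [-0.4, 0.0, -0.2]
gripper_width: 7.9
```

Run:
```python
from h import *
s=state();w=grab_frame("wrist")[...,::-1].copy();sc=grab_frame("scene")[...,::-1];print(s['ee_pos'],s['ee_rot'],s['gripper_width'])
cv2.imwrite("pics/v4.png",np.hstack([cv2.resize(w[80:280,130:380],(500,400)),cv2.resize(sc[160:260,230:305],(300,400))]))
cv2.imwrite("pics/w4.png",w)
```

```text
[460.6627869   14.01232278 279.94782795] [-1.79908041e+02 -4.60765203e-03  9.03048115e+01] 7.945041029072262
```

View pics/v4.png

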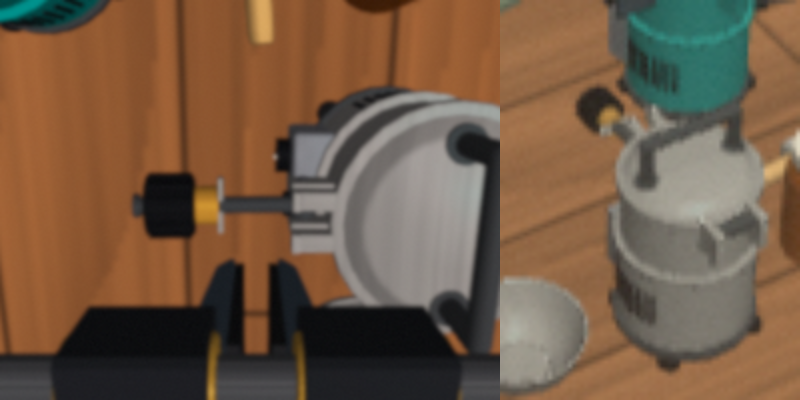

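The bolt has tipped out of the ear: in the wrist crop the nut is at (170,205), well outside the mill. Next is the bar.

arm_command:
  deltas: "0 50 0 0 0 0 50; 0 49.5 0 0 0 0 50; 0 0 0 0 0 0 50; 0 0 37 0 0 0 50; 0 0 37 0 0 0 50"

```text
time_s: 12.78
ee_pos: [559.6, 14.6, 204.4]
ee_rot: [-180.0, -0.0, 90.3]
force: [0.0, 0.0, -0.6]
gripper_width: 49.9
```

arm_command:
  deltas: "0 0 0 0 0 0 50; 0 0 0 0 0 0 8; 0 0 0 0 0 0 8; 0 0 0 0 0 0 8; 0 0 0 0 0 0 8"
  force: 30

```text
time_s: 13.4
ee_pos: [560.7, 14.6, 206.2]
ee_rot: [180.0, -0.0, 90.3]
force: [-8.3, 0.4, 5.3]
gripper_width: 13.0
```

Run:
```python
from h import *
s=state();print(s)
P=s['ee_pos'].copy()
# vertical tool; arc from shut
for a in (0,10,20,30,40,50,60):
    t=np.radians(a);x=-68*np.cos(t)+53*np.sin(t);z=53*np.cos(t)+68*np.sin(t);print(a,round(x+68,1),round(z-53,1))
```

```text
{'time_s': 13.4, 'qpos': array([3.10656723e-01, 1.73194327e+01, 9.22543487e+01, 5.58125104e-03,
       7.04109311e+01, 7.37430630e-03]), 'qvel': array([ 0.13283367, -0.22989218,  1.41384275, -0.02473529,  3.91735979,
        0.18446912]), 'effort': array([  0.05432955, -39.85341668, -23.26291502,   0.06950332,
        -1.23027306,  -0.04979751]), 'ee_pos': array([560.65628923,  14.57087273, 206.15849292]), 'ee_rot': array([ 1.79984713e+02, -5.26068286e-03,  9.03014126e+01]), 'force': array([-8.25146755,  0.38231328,  5.34109249]), 'torque': array([-0.1267115 ,  1.67898989, -0.02893881]), 'gripper_width': 12.978455914080964}
0 0.0 0.0
10 10.2 11.0
20 22.2 20.1
30 35.6 26.9
40 50.0 31.3
50 64.9 33.2
60 79.9 32.4
```

arm_command:
  deltas: "0 0 0 0 0 0 8; 0 5 -5.5 0 0 0 8; 0 5 -5.5 0 0 0 8; 0 6 -4.5 0 0 0 8; 0 6 -4.5 0 0 0 8"

```text
time_s: 14.02
ee_pos: [577.9, 14.5, 224.8]
ee_rot: [-179.3, 0.0, 90.3]
force: [-12.4, -0.7, 4.9]
gripper_width: 11.6
```

arm_command:
  deltas: "0 6.7 -3.4 0 0 0 8; 0 6.7 -3.4 0 0 0 8; 0 7.2 -2.2 0 0 0 8; 0 7.2 -2.2 0 0 0 8; 0 0 0 0 0 0 8"

```text
time_s: 14.65
ee_pos: [609.8, 14.4, 238.6]
ee_rot: [-179.9, 0.0, 90.3]
force: [-7.6, -0.4, 9.0]
gripper_width: 11.0
```

Run:
```python
from h import *
s=state();sc=grab_frame("scene")[...,::-1];w=grab_frame("wrist")[...,::-1];print(s['ee_pos'],s['ee_rot'],s['force'],s['torque'],s['gripper_width'])
cv2.imwrite("pics/v5.png",np.hstack([cv2.resize(sc[120:260,220:340],(360,420)),cv2.resize(w[60:340,80:400],(440,420))]))
```

```text
[609.77501642  14.35394751 238.55915908] [-1.79922138e+02  4.26519427e-02  9.02833325e+01] [-7.57105594 -0.44105446  8.97634238] [-0.2908611   1.38123917 -0.17165826] 10.961614451710227
```

View pics/v5.png

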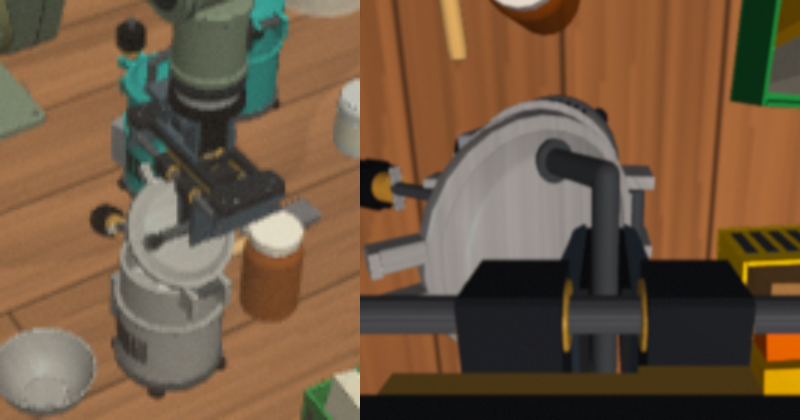

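The scene crop shows the lid about 40° open with the bar between the fingers. The nut is out in front and low, at (105,220). Now the last 20°.

arm_command:
  deltas: "0 7.4 -1.5 0 0 0 8; 0 7.4 -1.5 0 0 0 8; 0 7.5 0.2 0 0 0 8; 0 7.5 0.4 0 0 0 8; 0 0 0 0 0 0 8"

```text
time_s: 15.38
ee_pos: [640.2, 14.2, 239.4]
ee_rot: [-179.9, 0.1, 90.3]
force: [-4.3, -1.9, 4.1]
gripper_width: 11.2
```

Run:
```python
from h import *
s=state();top=grab_frame("top")[...,::-1];s1=state();sc=grab_frame("scene")[...,::-1].copy();print(s1['ee_pos'],s1['ee_rot'],s1['force'],s1['gripper_width'])
hx,hz=628,172
T=R.from_euler('xyz',s1['ee_rot'],degrees=True).as_matrix();gp=s1['ee_pos']-19*T[:,2]
d=gp-[hx,0,hz];print("grasp pt rel hinge",d,"lid deg",np.degrees(np.arctan2(53,-68)-np.arctan2(d[2],d[0])),"radius",np.hypot(d[0],d[2]),"exp 86.2")
for th in(1.2,1.6,2.0):
    p=[487-76*np.sin(th),14.2,135+76*np.cos(th)];print(th,"nut scene",proj("scene",p),"top",proj("top",p))
for nm,im,x0,x1,y0,y1 in(("scene",sc,235,285,170,215),("top",top,225,275,160,210)):
    g=cv2.cvtColor(np.ascontiguousarray(im),cv2.COLOR_BGR2GRAY)[y0:y1,x0:x1];n,l,st,ce=cv2.connectedComponentsWithStats((g<50).astype(np.uint8))
    print(nm,[(ce[i]+[x0,y0]).round(1).tolist()+[int(st[i,4])] for i in range(1,n) if st[i,4]>15])
# lid rim ellipse points for 55/60/65
for a in(50,60,70):
    t=np.radians(a);f=lambda x,z:(hx+x*np.cos(t)+z*np.sin(t),hz-x*np.sin(t)+z*np.cos(t))
    x,z=f(-130,5);print(a,"lid front edge scene",proj("scene",[x,14.2,z]))
cv2.imwrite("pics/v6.png",np.hstack([cv2.resize(sc[120:260,220:340],(360,420)),cv2.resize(top[90:230,185:325],(420,420))]))
```

```text
[640.01873749  14.24874234 239.46271182] [-1.79944468e+02  7.09842768e-02  9.02828529e+01] [-3.84493061 -2.14385862  2.83479084] 11.134756563105746
grasp pt rel hinge [12.03703623 14.27237223 86.46268832] lid deg 59.99230928891672 radius 87.29654467378003 exp 86.2
1.2 nut scene [254.56983362 181.03976771] top [245.21656929 190.83760134]
1.6 nut scene [253.88845361 186.47341146] top [245.47312777 193.25868335]
2.0 nut scene [254.89755615 193.63084009] top [245.73079361 191.48958888]
scene [[253.5, 192.2, 40]]
top []
50 lid front edge scene [275.37393846 178.25084334]
60 lid front edge scene [278.71789696 178.74208387]
70 lid front edge scene [282.44092462 180.43898862]
```

View pics/v6.png

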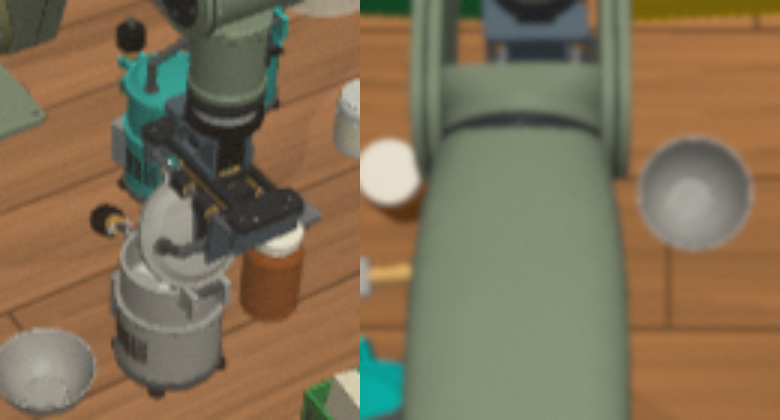

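The nut's centroid at scene (253.5,192.2) matches the hanging stop: (254.9,193.6) is predicted for 2.0 rad. The lid's front is up, the bar is held at 11 mm opening, and the bowl and jar are undisturbed. I'm handing in.

```bash
python3 -c "
from workcell import *
print(job_done());s=state();print(s['ee_pos'],s['force'],s['gripper_width'])"
```

```text
the job is handed in; nothing more can be done
None
the job is handed in; nothing more can be done
```

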